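# Slide the filled tin under the lid press and close it

## Robot

A 6-joint arm with a two-finger parallel gripper is mounted at the origin on a cart in front of the work surface, level with it; the furniture and walls round the work are solid. World frame = base frame: x ahead of the robot, y to its left, z up, the work surface at z = 0. Lengths are in m, angles in rad, forces in N, time in s.
With the tool pointing down it reaches from about 0.375 to 0.975 m from the base axis. Payload 3.8 kg.
Tool frame: the origin (TCP) lies midway between the tips of the shut fingers; the grasp point (between the pads) lies 19 mm behind it; z points along the fingers, y is the line along which they close (so a half turn about z gives the same grasp; the last joint's range is limited). The gripper opens to 88 mm and grips with 3 to 60 N. Pads are 18 mm wide; open, the fingers measure 123 mm over their backs; the gripper's body (75 mm by 187 mm) begins 45 mm behind the grasp point.
Start: joints at [1.212, 0.264, 1.604, -0, 1.274, -0.037], TCP at [0.213, 0.64, 0.239] pointing down, gripper open.
Joint ranges: [-2.63, 2.63], [-0.94, 2.18], [0.31, 2.57], [-1.31, 4.45], [0, 2.66], [-2.55, 2.55]. Speed limits (rad/s): [2.57, 2.57, 3.14, 3.14, 3.14, 3.14].

## Interface

Orientations are given as a rotation vector (axis times angle).
In Python, from cell import manip, inverse_kinematics, cams, order gives the robot as it stands. Calls block until the motion is done:
- manip.move_pose(position, orientation): joint-space move of the TCP to a pose.
- manip.move_linear(position, rate=0.15, rot=None): straight line of the TCP; rot=None keeps the orientation; rate is the mean speed in m/s.
- manip.set_joints(angles): joint-space move.
- manip.set_gripper(opening, force=None): finger opening in m; force is the grip in N (None keeps the last); returns when the fingers have stopped.
- manip.dwell(seconds).
- inverse_kinematics(position, orientation): joint angles nearest the present ones, or None.
- manip.state(): the state.
- cams.capture(name): name is "scene" or "top"; returns a dict with "image" (480x640x3 uint8, blue, green, red), "z_map" (480x640 float32, m along the optical axis (not along the pixel's ray), 0 where there is no reading), "intrinsics" (3x3 intrinsics, pixels), "position" and "orientation" of the camera in the world. Camera axes: x right, y down, z forward; pixel columns grow to the right and rows downward; lengths in m; the calibration is good to about 2 mm. A picture is of the moment at which its call begins.
A pose or a line that the arm cannot do raises manip.IKError and nothing moves.
- order.close_job(): hands the job in; it is judged then, once.
The state is a dict: "clock": time; "joint_pos": joint angles; "joint_velocities": joint speeds; "tau": joint torques, N m; "tool_pos": TCP position; "tcp_rot": TCP orientation; "contact_force": force on the tool from outside, world axes, zero at the start; "moment": the same for the moment, N m; "gripper_width": finger opening in m; "grasp_force": force on a finger pad.
Only numpy, scipy, OpenCV 4.12 (cv2) and the standard library are available. Lean on these libraries where they do the work, as an engineer would, in place of code of your own. Each camera call takes 0.05 s, during which the arm holds its last target. There are 200 camera calls.

## Task

The tin on the grey deck has just been filled and its lid is only resting in the mouth, so do not lift or tip it: slide it along the deck, in between the guide rails under the lid press, until it stands home against the V-shaped can stop. Then pull the press lever down until the lid is felt to go fully home - no harder than that takes, or the tin gets dented - and let the lever come back up, leaving the closed tin standing against the stop and everything round the station undisturbed.

Things in the scene. Friction and masses are not known exactly. Their poses are not given: they have to be found in the camera images.
- tin: round bare-steel paint tin with a white paper band, 68 mm across, rim 74 mm high, about 0.6 kg; its lid stands 6 to 8 mm proud of home, so its top is about 83 mm above the tin's foot. Origin: centre of the underside, z up the tin. It starts on the open (+y) half of the deck near the filling place. Slide it from low down: held or pushed above half height it tips.
- tin_lid (a joint): how far the tin's lid stands above home, m: 0.006 to 0.008 at the start, 0 = fully home. The lid is a tight push fit: it moves only under about 30 N, and stays where it is pushed.
- lid_top (a point): centre of the lid's top face (lid 60 mm across); 76 mm above the tin's foot when home
- station: the closing station, fixed: a grey deck, top 12 mm above this origin (which lies on the counter); it reaches from -95 to +135 mm in x, -200 to +200 mm in y. The tin slides towards -y along x = 0. Behind the closing place a steel column (26 mm across, at x = 113, y = -110 mm, 217 mm high) carries the press.
- rail_mouth (a point): middle of the mouth of the guide rails on the deck top, at x = 0, y = +20 mm of the station. The two aluminium rails are 16 mm high; they flare in from x = -62 and +62 mm here to a lane with inner faces at x = -36 and +36 mm, from y = -25 to -125 mm.
- filling_place (a point): centre of the double ring mark on the deck top where the tin was filled, at x = 0, y = +110 mm of the station
- closing_place (a point): centre of the single ring mark on the deck top under the press, at x = 0, y = -110 mm of the station: where the centre of the tin's foot stands when the tin touches both faces of the V-shaped can stop (34 mm high, open towards +y). The lid press overhangs it, so the gripper cannot stand over it.
- handle (a point): middle of the lever's rubber handle bar, 24 mm thick and 104 mm long, parallel to the station's y axis; the lever's 15 mm tube meets it here, so grip the bar on either half or push it down from above. It stands on the robot's (-x) side of the closing place, some 0.21 to 0.23 m above the counter with the lever up
- press_lever_hinge (a point): the lever's pivot, an axis parallel to the station's y axis, 220 mm from the handle bar and 85 mm from the pad's pin. The press head is clamped at a height of its own on the column, so the lever angle at which the lid is home differs from start to start.
- press_lever (a joint): lever angle, rad: 0 = up (handle bar 0.45 rad above level), grows as the handle is pulled down, stop at 0.72. A light return spring (about 2 to 4 N at the handle) brings it back up when it is let go. Closing the lid takes about 15 N at the handle.
- press_pad: round press pad, 58 mm across, that hangs level from a pin under the lever; origin at the pin, its rubber face 30 mm below. It bears on the lid as the lever comes down. More than 100 N on the tin dents it.
- finished_tin: another tin of the same make, already closed, standing on the counter beside the station; leave alone. Origin at the centre of its underside.
- oil_filter: spin-on oil filter, 69 mm across, 94 mm high, on the counter; leave alone. Origin at the centre of its underside.
- tape_measure: tape measure, 34x80x60 mm, on the counter; leave alone. Origin at the centre of its underside.
- screwdriver: screwdriver, 226 mm long, lying on the counter; leave alone. Origin at the middle of its underside.

How it is judged:
By the outcome, as a careful person would: the job done as asked, in the order asked, and still so for the second after the job is handed in, with the robot touching nothing.
It also fails if it takes over 67 s, if anything falls off the work surface, if the arm or the gripper's body presses on something with over 40 N, if the wrist force passes 120 N, or if a joint passes its speed limit or range.

## Working session

There is one attempt and no reset: what is moved stays moved. The work goes in short steps, each a Python script; the robot and the scene stay as the last script left them, time stands still between calls to the robot, and variables do not carry over. Pictures are saved under pics/ and viewed, at most 10 in all, crops included, and the job is handed in when it is done.

```bash
ls; mkdir -p pics; cat > h.py <<'E'
import numpy as np, cv2
from scipy.spatial.transform import Rotation as R
from cell import manip, inverse_kinematics, cams, order
def cloud(c):
    K=c["intrinsics"];z=c["z_map"];v,u=np.mgrid[:480,:640]
    p=np.stack([(u-K[0][2])/K[0][0]*z,(v-K[1][2])/K[1][1]*z,z],-1)
    o=np.array(c["orientation"]);M=o if o.shape==(3,3) else R.from_rotvec(o).as_matrix()
    return p@M.T+np.array(c["position"])
E
python3 - <<'E'
from h import *
for n in("scene","top"):
    c=cams.capture(n);cv2.imwrite(f"pics/{n}1.png",c["image"]);np.savez(f"{n}1.npz",img=c["image"],p=cloud(c),z=c["z_map"],K=c["intrinsics"],pos=c["position"],o=c["orientation"])
    print(n,c["position"],c["orientation"],c["intrinsics"])
print(manip.state())
E
```

```text
pics
scene [-0.09338971 -0.43758085  1.07734809] [-2.21233228  1.13142737 -0.39572215] [[489.46590605   0.         321.29236249]
 [  0.         489.46590605 247.89777753]
 [  0.           0.           1.        ]]
top [0.31060632 0.03349777 1.7948266 ] [-2.14225082  2.17041111 -0.14127091] [[593.3330016    0.         317.66434849]
 [  0.         593.3330016  242.92905631]
 [  0.           0.           1.        ]]
{'clock': 0.1, 'joint_pos': array([ 1.21212452e+00,  2.64683887e-01,  1.60520170e+00, -3.93903291e-05,
        1.27373156e+00, -3.69075844e-02]), 'joint_velocities': array([-0.00100474, -0.00172994, -0.00205526, -0.00066769,  0.00077746,
        0.00179616]), 'tau': array([-1.88175295e-04, -5.03620577e+01, -3.58075511e+01,  7.30903144e-02,
        2.32451392e-02, -5.71726525e-05]), 'tool_pos': array([0.21325752, 0.63975519, 0.23752773]), 'tcp_rot': array([-0.50317256, -3.1006684 ,  0.00312933]), 'contact_force': array([-0.0891835 , -1.03002342,  0.35522841]), 'moment': array([ 0.00688835, -0.05063999,  0.0222861 ]), 'grasp_force': 0.0, 'gripper_width': 0.08815272965711375}
```

View pics/scene1.png

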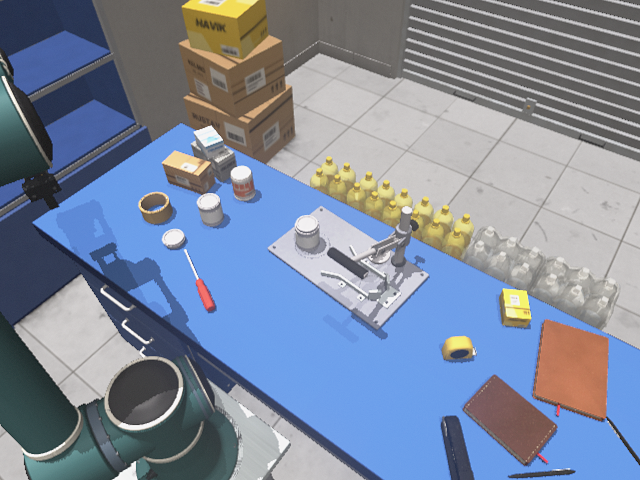

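View pics/top1.png

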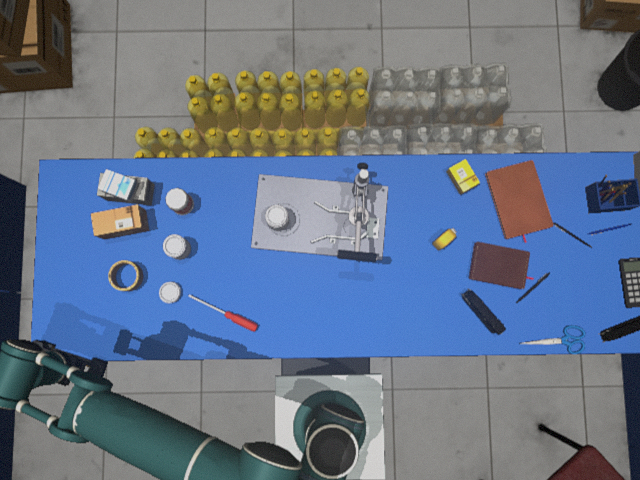

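The scene view shows the tin at (307,232) on the deck, with the lever handle at (347,262) and the column at (403,240). The top view shows the deck corners near (260,175), (388,180), (381,262) and (252,247), the tin at (278,217) and the handle at (358,255). Next I measure these from both views.

```bash
cat > meas.py <<'E'
from h import *
from scipy.optimize import least_squares
for n in("scene","top"):
    d=np.load(f"{n}1.npz");p=d["p"];img=d["img"].astype(int);hsv=cv2.cvtColor(d["img"],cv2.COLOR_BGR2HSV)
    z=p[...,2];ok=d["z"]>0
    reg=ok&(p[...,0]>.3)&(p[...,0]<1.0)&(p[...,1]>-.35)&(p[...,1]<.4)
    nb=hsv[...,1]<90
    dm=(reg&nb&(z>.004)&(z<.022)).astype(np.uint8)
    k,l,s,_=cv2.connectedComponentsWithStats(dm);i=1+s[1:,4].argmax();q=p[l==i]
    # cast deck pixels to plane through median height
    zd=np.median(q[:,2]);cam=d["pos"];q=cam+(q-cam)*((zd-cam[2])/(q[:,2]-cam[2]))[:,None]
    r=cv2.minAreaRect((q[:,:2]*1000).astype(np.float32));print(n,"deck z",zd,r,"std",q.shape)
    print(cv2.boxPoints(r).round(1).tolist())
    c=np.array(r[0])/1000
    near=reg&(np.hypot(p[...,0]-c[0],p[...,1]-c[1])<.3)
    t=near&(z>.07)&(z<.12)&nb
    k,l,s,ce=cv2.connectedComponentsWithStats(t.astype(np.uint8))
    for i in range(1,k):
        if s[i,4]>60: print(" blob",s[i],p[l==i].mean(0).round(4),p[l==i].min(0).round(4),p[l==i].max(0).round(4),np.median(p[l==i][:,2]))
    t=near&(z>.14)&(z<.3)&(hsv[...,2]<70)
    k,l,s,ce=cv2.connectedComponentsWithStats(t.astype(np.uint8))
    for i in range(1,k):
        if s[i,4]>60:
            m=p[l==i];print(" dark",s[i],np.median(m,0).round(4),m.min(0).round(4),m.max(0).round(4),np.percentile(m[:,2],[5,50,95]).round(4), cv2.minAreaRect((m[:,:2]*1000).astype(np.float32)))
E
python3 meas.py; python3 - <<'E'
import cv2
a=cv2.imread('pics/scene1.png')[190:340,240:440];b=cv2.imread('pics/top1.png')[150:280,240:400]
cv2.imwrite('pics/c1.png',cv2.resize(a,(800,600),interpolation=cv2.INTER_CUBIC))
cv2.imwrite('pics/c2.png',cv2.resize(b,(720,585),interpolation=cv2.INTER_CUBIC))
E
```

```text
scene deck z 0.01195082681179227 ((623.3404541015625, 17.4832763671875), (399.7094421386719, 233.69508361816406), 83.89694213867188) std (7274, 3)
[[485.8999938964844, -168.8000030517578], [718.2999877929688, -193.6999969482422], [760.7999877929688, 203.8000030517578], [528.4000244140625, 228.60000610351562]]
 blob [295 215  24  23 449] [0.61   0.1412 0.0883] [0.5808 0.1116 0.0705] [0.6478 0.1757 0.0991] 0.09055735379216356
top deck z 0.012774500287262347 ((626.428955078125, 63.844757080078125), (311.6477355957031, 230.2100372314453), 83.95928192138672) std (6261, 3)
[[495.6000061035156, -79.0], [724.5, -103.19999694824219], [757.2999877929688, 206.6999969482422], [528.4000244140625, 230.89999389648438]]
 blob [265 204  23  24 425] [0.6122 0.1468 0.0919] [0.5805 0.1156 0.0703] [0.6481 0.1816 0.1048] 0.09259996819237726
```

View pics/c1.png

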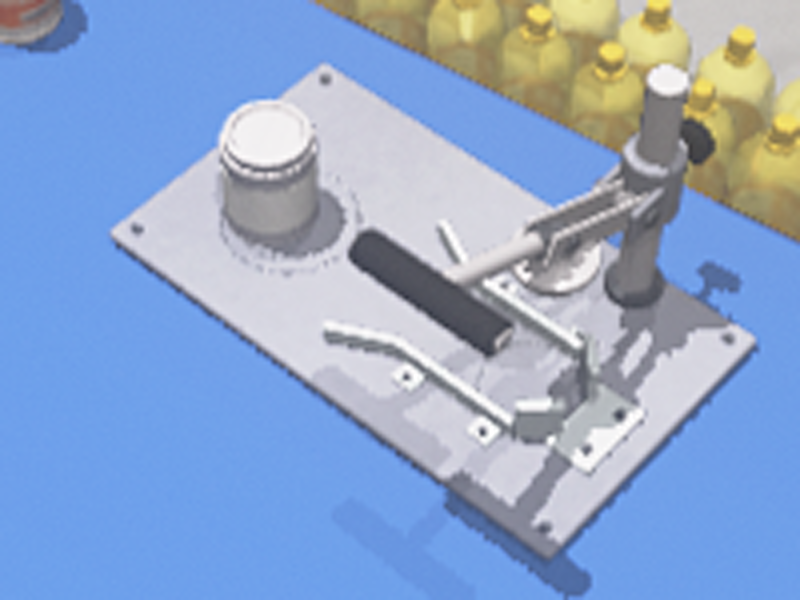

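View pics/c2.png

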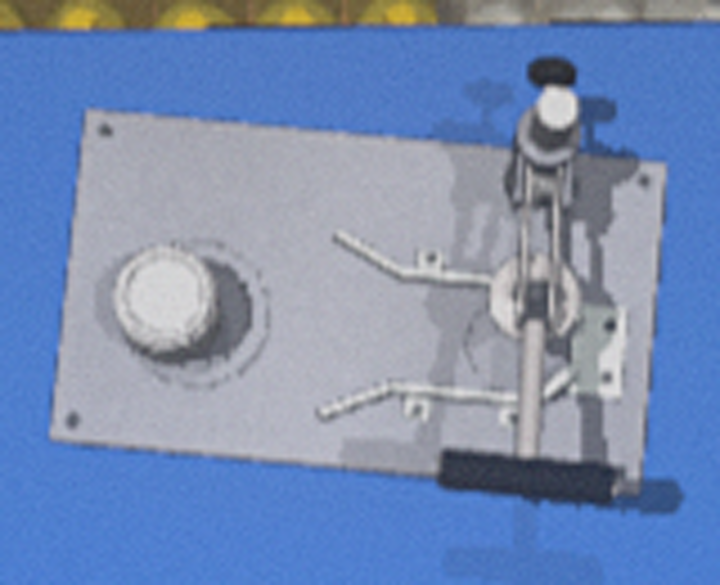

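The crops show the tin partly off-centre in the filling ring, a clear lane ahead, the rails and V stop, and the lever up. The handle ends are at about scene (331,251)/(365,274) and top (338,254)/(376,257). Next I triangulate the handle and refine the tin position.

```bash
cat >> h.py <<'E'
yaw=np.deg2rad(-6.08);xa=np.array([np.cos(yaw),np.sin(yaw),0]);ya=np.array([-np.sin(yaw),np.cos(yaw),0]);za=np.array([0,0,1.])
O=np.array([.604,.0203,0])
def W(x,y,z): return O+xa*x+ya*y+za*z      # station -> world
def S(p): d=np.asarray(p)-O; return np.array([d@xa,d@ya,d@za])
def rv(zt,yt): return R.from_matrix(np.stack([np.cross(yt,zt),yt,zt],1)).as_rotvec()
def tri(p1,c1,p2,c2):   # p*: any world points on the two rays
    d=[(p1-c1)/np.linalg.norm(p1-c1),(p2-c2)/np.linalg.norm(p2-c2)]
    A=[np.eye(3)-np.outer(v,v) for v in d]
    return np.linalg.solve(A[0]+A[1],A[0]@c1+A[1]@c2)
def ray(d,u,v):
    K=d["K"];M=R.from_rotvec(d["o"]).as_matrix()
    return d["pos"]+M@np.array([(u-K[0,2])/K[0,0],(v-K[1,2])/K[1,1],1.])
E
cat > m2.py <<'E'
from h import *
out={}
for n in("scene","top"):
    d=np.load(f"{n}1.npz");p=d["p"];hsv=cv2.cvtColor(d["img"],cv2.COLOR_BGR2HSV);g=d["img"].max(-1)
    x0,y0,w,h={"scene":(322,243,52,40),"top":(330,244,54,24)}[n]
    m=np.zeros(g.shape,np.uint8);m[y0:y0+h,x0:x0+w]=((g<95)&(p[...,2]>.13))[y0:y0+h,x0:x0+w]
    k,l,s,_=cv2.connectedComponentsWithStats(m);i=1+s[1:,4].argmax()
    v,u=np.nonzero(l==i);r=cv2.minAreaRect(np.stack([u,v],1).astype(np.float32))
    q=p[l==i];print(n,"bar px",s[i],r,"med station",S(np.median(q,0)).round(4),"pct95 z",np.percentile(q[:,2],95), "y ext",np.percentile((q-O)@ya,[1,99]).round(4))
    # lid top: bright flat pixels
    t=(p[...,2]>.075)&(p[...,2]<.115)&(hsv[...,1]<60)&(np.hypot(p[...,0]-.614,p[...,1]-.146)<.05)
    k,l,s,_=cv2.connectedComponentsWithStats(t.astype(np.uint8));j=1+s[1:,4].argmax()
    q2=p[l==j];zz=np.percentile(q2[:,2],[50,75,90])
    # fit circle to upper part cast at rim height
    C,rad=cv2.minEnclosingCircle((q2[q2[:,2]>.084][:,:2]*1000).astype(np.float32))
    print(" lid",zz.round(4),"circle",C,rad,"station",S(np.array([C[0]/1e3,C[1]/1e3,.09])).round(4))
    out[n]=(d,r[0])
P=tri(ray(out["scene"][0],*out["scene"][1]),out["scene"][0]["pos"],ray(out["top"][0],*out["top"][1]),out["top"][0]["pos"])
print("handle tri",P,S(P))
for nm,a,b in(("end+y",(331.3,251.3),(338.2,254.)),("end-y",(364.5,273.5),(376,256.7)),("column top",(240+667/4,190+80/4),(240+557/4.5,150+105/4.5)),("lid",(240+267/4,190+135/4),(240+166/4.5,150+297/4.5))):
    s,t=out["scene"][0],out["top"][0];print(nm,S(tri(ray(s,*a),s["pos"],ray(t,*b),t["pos"])).round(4))
E
python3 m2.py
```

```text
scene bar px [328 248  40  31 378] ((346.5640563964844, 262.3520202636719), (43.44968795776367, 9.550076484680176), 34.69515609741211) med station [-0.1185 -0.1143  0.2287] pct95 z 0.2334582089569291 y ext [-0.1598 -0.0611]
 lid [0.0908 0.093  0.0951] circle (613.9891357421875, 144.7567901611328) 33.90779113769531 station [-0.0032  0.1248  0.09  ]
top bar px [337 250  40  12 315] ((356.4958801269531, 255.54505920410156), (38.93037033081055, 8.238753318786621), 5.19442892074585) med station [-0.1156 -0.1089  0.2311] pct95 z 0.2369736256016925 y ext [-0.1585 -0.0578]
 lid [0.0926 0.0956 0.0985] circle (614.0582885742188, 147.36167907714844) 33.55385208129883 station [-0.0035  0.1274  0.09  ]
handle tri [ 0.47858395 -0.07564145  0.22171239] [-0.11454875 -0.10868547  0.22171239]
end+y [-0.1137 -0.0607  0.2207]
end-y [-0.1137 -0.1599  0.2251]
column top [ 0.1126 -0.1098  0.2147]
lid [-0.0054  0.1236  0.0934]
```

```bash
cat >> h.py <<'E'
t=np.deg2rad(35)
zt=-za*np.cos(t)-ya*np.sin(t)
PUSH=[rv(zt,s*xa) for s in(1,-1)]
DOWN=[rv(-za,s*ya) for s in(1,-1)]
E
python3 - <<'E'
from h import *
d=np.load("top1.npz");p=d["p"];m=((d["z"]>0)&(p[...,2]>.03)&(p[...,0]>.3)&(p[...,0]<1)&(p[...,1]>.2)&(p[...,1]<.75)).astype(np.uint8)
m[330:]=0
k,l,s,_=cv2.connectedComponentsWithStats(m)
for i in range(1,k):
    if s[i,4]>50:q=p[l==i];print(s[i],np.percentile(q,[2,98],0).round(3).tolist())
for nm,o,pts in(("push",PUSH,[W(-.003,.2,.25),W(-.003,.2,.035),W(0,.02,.035),W(0,-.073,.035),W(0,0.05,.25)]),("down",DOWN,[W(-.11,-.11,.27),W(-.13,-.11,.14)])):
    for i in(0,1):
        print(nm,i,[None if (j:=inverse_kinematics(P,o[i])) is None else np.round(j,2).tolist() for P in pts])
E
```

```text
[  97  169   56   35 1384] [[0.664, 0.53, 0.035], [0.739, 0.667, 0.143]]
[165 188  26  25 487] [[0.636, 0.409, 0.039], [0.695, 0.468, 0.101]]
[  91  204   56   34 1377] [[0.566, 0.544, 0.034], [0.647, 0.681, 0.094]]
[163 234  26  24 489] [[0.5, 0.415, 0.036], [0.561, 0.477, 0.083]]
[108 260  33  31 325] [[0.406, 0.557, 0.031], [0.492, 0.644, 0.057]]
push 0 [[0.54, 0.46, 1.43, -0.48, 1.64, 0.71], [0.54, 0.66, 1.56, -0.49, 1.35, 0.86], [0.32, 0.52, 1.8, -0.6, 1.18, 0.76], [0.19, 0.46, 1.88, -0.66, 1.1, 0.69], [0.36, 0.31, 1.64, -0.54, 1.51, 0.59]]
push 1 [[0.54, 0.46, 1.43, -0.48, 1.64, -2.43], [0.54, 0.66, 1.56, -0.49, 1.35, -2.28], [0.32, 0.52, 1.8, -0.6, 1.18, -2.38], [0.19, 0.46, 1.88, -0.66, 1.1, -2.45], None]
down 0 [[-0.21, -0.11, 1.95, -0.0, 1.3, -1.67], [-0.21, -0.04, 2.13, -0.0, 1.05, -1.68]]
down 1 [[-0.21, -0.11, 1.95, 0.0, 1.3, 1.47], [-0.21, -0.04, 2.13, 0.0, 1.05, 1.46]]
```

```bash
cat > push.py <<'E'
from h import *
o=PUSH[0];H=.036
def f(): s=manip.state();return s["contact_force"]@ya,s["contact_force"].round(1).tolist(),round(s["clock"],2)
manip.move_pose(W(-.0033,.205,.20),o)
manip.set_gripper(.032,40)
manip.move_linear(W(-.0033,.205,H),.2)
print(f(),manip.state()["gripper_width"])
manip.move_linear(W(-.0033,.168,H),.08);print(f())
manip.move_linear(W(0,.06,H),.06);print(f())
c=cams.capture("scene");cv2.imwrite("pics/mid.png",cv2.resize(c["image"][160:340,220:460],(800,600)))
E
python3 push.py
```

```text
(np.float64(0.04620569145049866), [0.2, 0.0, 1.2], 4.08) 0.03178340546663538
(np.float64(-0.3134190717759737), [0.0, -0.3, 0.3], 4.68)
(np.float64(2.3098318201951926), [0.3, 2.3, 0.3], 6.63)
```

View pics/mid.png

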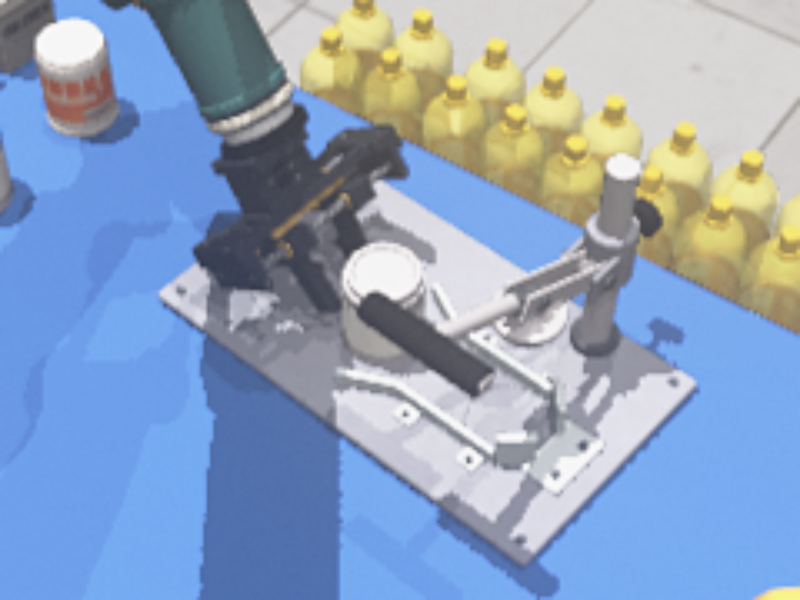

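The tin is upright, held by the two fingertips and entering the rail mouth at about crop (385,300). I continue to the stop under force watch.

```bash
cat > push2.py <<'E'
from h import *
H=.036
def f(): s=manip.state();return s["contact_force"]@ya,s["contact_force"].round(1).tolist(),S(s["tool_pos"]).round(4).tolist(),round(s["clock"],2)
y=.06
for y in(.02,-.02,-.045,-.06):
    manip.move_linear(W(0,y,H),.06);r=f();print(r)
    if abs(r[0])>10: break
else:
    while y>-.088:
        y-=.0015;manip.move_linear(W(0,y,H),.03);r=f()
        if r[0]>6.5: break
    print("end",r,y)
manip.dwell(.2);print(f(),manip.state()["gripper_width"])
for n in("scene","top"):
    c=cams.capture(n);np.savez(f"{n}2.npz",img=c["image"],p=cloud(c),z=c["z_map"],K=c["intrinsics"],pos=c["position"],o=c["orientation"])
    cv2.imwrite(f"pics/{n}2.png",cv2.resize(c["image"][160:340,220:460],(800,600)))
E
python3 push2.py
```

```text
(np.float64(-0.04635256361134516), [-0.1, -0.0, 1.1], [-0.0001, 0.0193, 0.0362], 7.5)
(np.float64(-0.1079652140890909), [-0.4, -0.1, 0.9], [-0.0002, -0.0207, 0.036], 8.32)
(np.float64(-0.07678996340629891), [0.4, -0.1, 0.2], [-0.0003, -0.0458, 0.036], 8.88)
(np.float64(-0.006902091016548949), [0.8, -0.1, 0.0], [-0.0001, -0.0606, 0.036], 9.28)
end (np.float64(10.566801135059869), [1.7, 10.4, 1.8], [0.0009, -0.0744, 0.036], 12.03) -0.07650000000000001
(np.float64(10.126437508314208), [0.3, 10.1, 0.4], [0.0009, -0.0744, 0.036], 12.23) 0.03201696506313842
```

View pics/scene2.png

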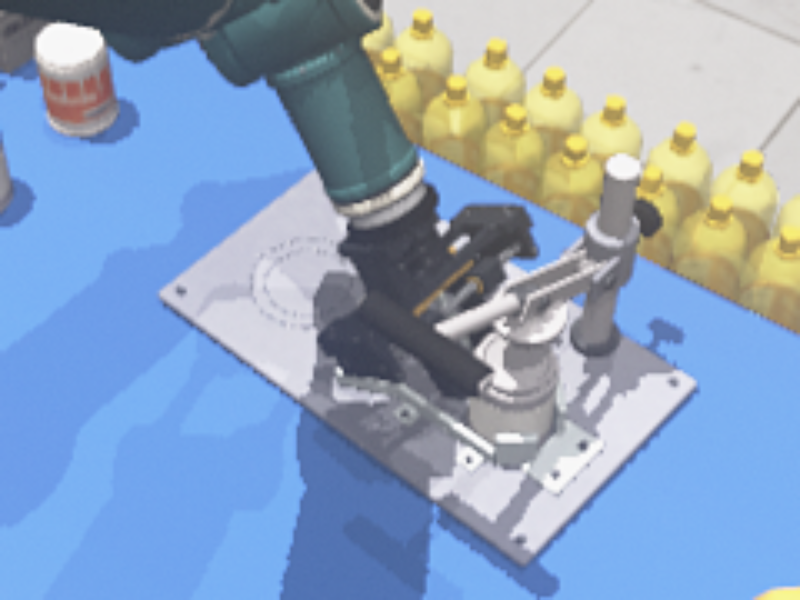

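The tin stands in the V stop at about crop (512,420), and the tool stopped at y = -74 mm, as predicted. I retreat and press the lever with closed fingertips, following its arc.

```bash
cat > press.py <<'E'
from h import *
def fz(): return manip.state()["contact_force"][2]
manip.move_linear(W(0,.07,.04),.2)
manip.move_linear(W(-.03,.11,.30),.25)
manip.set_gripper(0,20)
manip.move_pose(W(-.1145,-.11,.30),DOWN[1])
manip.move_linear(W(-.1145,-.11,.255),.15)
manip.dwell(.2);s=manip.state();b=s["contact_force"][2];print("base",s["contact_force"].round(2),round(s["clock"],2))
hx,hz=-.1145+.22*np.cos(.45),.2217-.22*np.sin(.45)
log=[];q=-.06;pk=0
while q<.72:
    step=.02 if (len(log)==0 or log[-1][1]<8) else .006   # 4.4 mm / 1.3 mm at the bar
    q+=step;a=.45-q
    manip.move_linear(W(hx-.22*np.cos(a),-.11,hz+.22*np.sin(a)+.012),.04)
    F=fz()-b;zz=manip.state()["tool_pos"][2];log.append((round(q,3),round(F,1),round(zz,4)))
    if F>21: break
print(log);print(manip.state()["contact_force"].round(1),round(manip.state()["clock"],2))
E
python3 press.py
```

```text
base [-0.54  0.1  -0.04] 16.64
[(-0.04, np.float64(-0.2), np.float64(0.2411)), (-0.02, np.float64(0.2), np.float64(0.2374)), (0.0, np.float64(0.1), np.float64(0.2334)), (0.02, np.float64(0.6), np.float64(0.2295)), (0.04, np.float64(1.3), np.float64(0.2254)), (0.06, np.float64(1.3), np.float64(0.2213)), (0.08, np.float64(0.3), np.float64(0.2172)), (0.1, np.float64(0.9), np.float64(0.2131)), (0.12, np.float64(1.4), np.float64(0.2089)), (0.14, np.float64(1.5), np.float64(0.2048)), (0.16, np.float64(1.3), np.float64(0.2006)), (0.18, np.float64(2.0), np.float64(0.1963)), (0.2, np.float64(1.3), np.float64(0.1921)), (0.22, np.float64(1.0), np.float64(0.1878)), (0.24, np.float64(1.7), np.float64(0.1835)), (0.26, np.float64(1.7), np.float64(0.1792)), (0.28, np.float64(1.0), np.float64(0.1749)), (0.3, np.float64(1.2), np.float64(0.1705)), (0.32, np.float64(2.0), np.float64(0.1662)), (0.34, np.float64(2.1), np.float64(0.1618)), (0.36, np.float64(1.6), np.float64(0.1575)), (0.38, np.float64(1.4), np.float64(0.1531)), (0.4, np.float64(1.7), np.float64(0.1487)), (0.42, np.float64(1.6), np.float64(0.1443)), (0.44, np.float64(1.6), np.float64(0.1399)), (0.46, np.float64(4.5), np.float64(0.1362)), (0.48, np.float64(8.9), np.float64(0.1322)), (0.486, np.float64(10.1), np.float64(0.1313)), (0.492, np.float64(13.0), np.float64(0.13)), (0.498, np.float64(11.8), np.float64(0.1287)), (0.504, np.float64(12.7), np.float64(0.1274)), (0.51, np.float64(12.0), np.float64(0.126)), (0.516, np.float64(12.1), np.float64(0.1246)), (0.522, np.float64(11.8), np.float64(0.1233)), (0.528, np.float64(12.2), np.float64(0.1219)), (0.534, np.float64(11.3), np.float64(0.1206)), (0.54, np.float64(13.8), np.float64(0.1192)), (0.546, np.float64(18.0), np.float64(0.1186)), (0.552, np.float64(23.6), np.float64(0.1181))]
[-10.7   1.3  23.6] 26.86
```

```bash
cat > rel.py <<'E'
from h import *
hx,hz=-.1145+.22*np.cos(.45),.2217-.22*np.sin(.45)
for q in(.50,.4,.3,.2,.1,.0,-.06):
    a=.45-q;manip.move_linear(W(hx-.22*np.cos(a),-.11,hz+.22*np.sin(a)+.012),.06)
manip.move_linear(W(-.1145,-.11,.30),.15)
manip.move_pose(W(-.08,.20,.30),DOWN[1])
manip.dwell(.3)
for n in("scene","top"):
    c=cams.capture(n);p=cloud(c);st=(p-O)@np.stack([xa,ya,za],1)
    np.savez(f"{n}3.npz",img=c["image"],p=p,z=c["z_map"],K=c["intrinsics"],pos=c["position"],o=c["orientation"])
    cv2.imwrite(f"pics/{n}3.png",cv2.resize(c["image"][160:340,220:460],(800,600),interpolation=cv2.INTER_CUBIC))
    m=(np.hypot(st[...,0],st[...,1]+.11)<.045)&(st[...,2]>.06)&(st[...,2]<.105)
    q=st[m];print(n,m.sum(),np.percentile(q,[2,50,98],0).round(4).tolist())
    g=c["image"].max(-1);h=(g<95)&(abs(st[...,0]+.1145)<.03)&(abs(st[...,1]+.11)<.07)&(st[...,2]>.1)
    print(" handle",h.sum(),np.median(st[h],0).round(4))
print(manip.state()["clock"],manip.state()["contact_force"].round(1))
E
python3 rel.py
```

```text
scene 468 [[-0.0322, -0.1424, 0.0619], [-0.0054, -0.119, 0.085], [0.0259, -0.0811, 0.0903]]
 handle 349 [-0.1197 -0.1164  0.2284]
top 161 [[-0.0327, -0.1389, 0.0666], [-0.0148, -0.0949, 0.087], [0.0096, -0.0747, 0.0953]]
 handle 317 [-0.116  -0.1087  0.2304]
32.2583 [ 0.1 -0.5  0.2]
```

View pics/scene3.png

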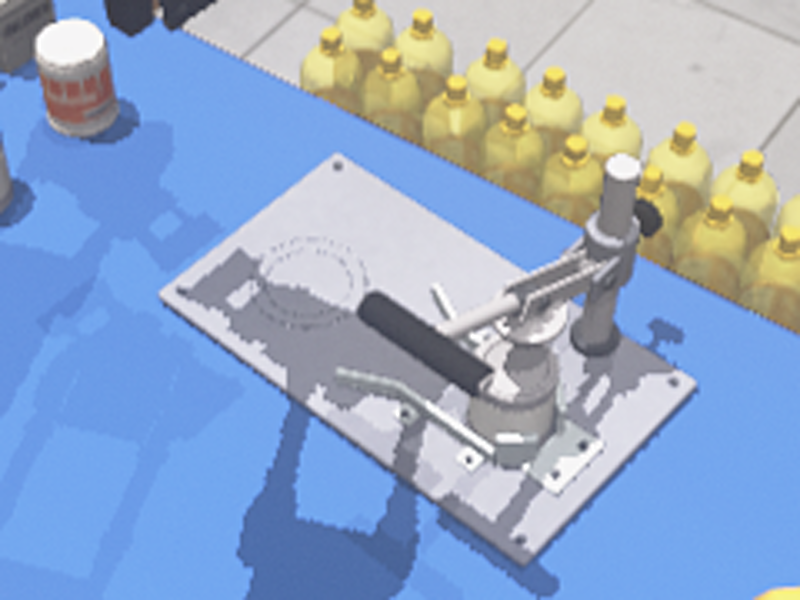

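The lever is back up and the tin still stands in the V at about crop (512,415). I compare the lid height before and after pressing at the same pixels.

```bash
python3 - <<'E'
from h import *
for n in("scene","top"):
    a,b=np.load(n+"2.npz"),np.load(n+"3.npz");B=np.stack([xa,ya,za],1)
    s=(a["p"]-O)@B;s3=(b["p"]-O)@B
    for r in(.02,.027):
        m=(np.hypot(s[...,0],s[...,1]+.11)<r)&(s[...,2]>.08)&(s[...,2]<.11)&(s3[...,2]>.06)&(s3[...,2]<.11)
        print(n,m.sum(),np.median(s[m][:,2]).round(4),np.median(s3[m][:,2]).round(4),"drop",np.median((s-s3)[m][:,2]).round(4))
    f=lambda q:(np.hypot(q[...,0],q[...,1]+.11)<.045)&(q[...,2]>.03)&(q[...,2]<.08)
    print(" side shift",(np.median(s3[f(s)&f(s3)]-s[f(s)&f(s3)],0)).round(4))
E
```

```text
scene 146 0.0922 0.0854 drop 0.0068
scene 250 0.0921 0.0858 drop 0.0065
 side shift [ 0.0002  0.0001 -0.0003]
top 12 0.0913 0.0854 drop 0.0043
top 54 0.0928 0.0865 drop 0.007
 side shift [-0.0001  0.      0.0007]
```

```bash
python3 -c "
from cell import order;print(order.close_job())"
```

```text
the job is handed in; nothing more can be done
None
```

The job is handed in: the tin stands against the V stop, the lid dropped about 6.7 mm and the force rose sharply at the end (peak about 24 N at the handle, roughly 57 N on the tin), and the lever is back up.

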